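# Stack the sample trays beside the centrifuge

### The arm

A 6-joint arm with a two-finger parallel gripper is mounted at the origin on the work surface. World frame = base frame: x ahead of the robot, y to its left, z up, the work surface at z = 0. Lengths are in m, angles in rad, forces in N, time in s.
With the tool pointing down it reaches from about 0.425 to 0.95 m from the base axis. Payload 14.7 kg.
Tool frame: the origin (TCP) lies at the very end of the fingers, on their centre line; the grasp point (between the pads) lies 19 mm behind it; z points along the fingers, x is the direction in which the jaws open and shut, and the axes are right-handed (so a half turn about z gives the same grasp; the last joint's range is limited). The gripper opens to 85 mm and grips with 20 to 120 N. Pads are 22 mm wide; open, the fingers measure 114 mm over their backs; the gripper's body (76 mm by 85 mm) begins 54 mm behind the grasp point. The pads swing forward as they close: fully open they stand 13 mm farther back than shut.
Start: joints at [-1.33, 0.48, 1.596, -0, 1.065, -0.047], TCP at [0.185, -0.623, 0.231] pointing down, gripper open.
Joint ranges: [-2.75, 2.75], [-0.82, 2.05], [0.23, 2.67], [-1.56, 4.7], [0.09, 2.69], [-2.92, 2.92]. Speed limits (rad/s): [1.89, 1.89, 2.39, 3.01, 3.01, 3.01].

### API

Orientations are given as a unit quaternion [w, x, y, z].
In Python, from plant import sensors, viewer, robot gives the robot as it stands. The module is installed in compiled form; this text tells all that it offers.
- The arm moves only by the tool move_arm, never from a script. Its argument "rows" is a list of rows, each an object with "offset": the shift along the tool's x, y, z in mm, a list of three; "dr": the turn, a rotation vector about the tool's x, y, z in rad, a list of three. In form: [{"offset": [x, y, z], "dr": [ax, ay, az]}, ...]. A call has 1 to 12 rows; each row shifts and turns the pose as measured when the row begins, along the tool's axes as they then stand; what a row does not reach is not made up. A row lasts 1/10 s, in which the tool goes at most 50 mm and 8.59 degrees, less where a joint would pass 70% of its speed; a pose out of reach is approached as far as the arm can. A call with a gripper value outside its range is refused whole. "jaw" is the closure, from 0 (fully open) to 1 (shut), set as the call begins (left out, the last holds). The fingers move at their own pace and stop on an object; "squeeze" is the grip in N (left out, the last holds). Time passes only in rows, so rows that do not move let the fingers close. It gives the time, the measured TCP pose, the force and the opening at its end, in the units of the state.
- sensors.get_state(): the state, without advancing time (a new reading comes with each control period).
- viewer.camera(name): name is "scene" or "top" or "wrist"; returns the picture (420x560x3 uint8, red, green, blue); there is no depth.
- viewer.get_calibration(name): a dict with "fovy" (degrees; the focal length in pixels is half the picture's height over the tangent of half this angle, whatever the lens; pixels are square), "cx", "cy" (the principal point, pixels), "R" (3x3) and "t" (3): a world point X has camera coordinates R X + t. Camera axes: x right, y down, z forward; pixel columns grow to the right and rows downward; lengths in m; the calibration is good to about 2 mm. A picture is of the moment at which its call begins: read the wrist's pose just before it. get_calibration takes no time and is no camera call; for the wrist camera it gives the pose at the moment of the call.
- robot.close_job(): hands the job in, once; it reports no verdict.
The state is a dict: "t": time; "qpos": joint angles; "joint_velocities": joint speeds; "effort": joint torques, N m; "position": TCP position; "eef_rot": TCP orientation; "wrist_force": force on the tool from outside, world axes, zero at the start; "torque": the same for the moment, N m; "finger_gap": opening from 0.0 (shut) to 1.0 (fully open).
Only numpy, scipy, OpenCV 4.12 (cv2) and the standard library are available. Lean on these libraries where they do the work, as an engineer would, in place of code of your own. Each camera call takes 0.05 s, during which the arm holds its last target. There are 200 camera calls.

### The job

Take the black rotor lid off the base tray and lay it knob-up on the round cork mat, wholly on the mat. Then stack the empty trays one at a time on the base tray, first the deep one and then the shallow one on top of it, each with all four corner pins fully home in the sockets of the tray below. Leave the lid and the stack at rest and do not push or knock over any of the other things on the bench.

Things in the scene. Friction and masses are not known exactly. Their poses are not given: they have to be found in the camera images.
- base_c (a point): Base tray, grey plastic, fixed to the bench: 150 mm along its x, 124 mm along y, 45 mm tall; 4 mm walls and floor. At the start the black rotor lid lies on its rim. The point is its centre, half-way up (22.5 mm below the rim); z is up. All three trays have the same plan: centre rib, cross walls and corner sockets; a half turn makes no difference.
- base_socket (a point): Mouth of the base tray's socket at its +x, +y corner, level with the rim. Each tray has four, 13 mm square and 13 mm deep, in 23 mm square corner bosses, centred at x = +-63.5, y = +-50.5 mm from the tray's centre.
- deep_c (a point): Deep tray, loose, grey plastic, plan as the base tray, body 75 mm tall, 0.24 to 0.43 kg. Under its corners, below the socket positions, four pins 9 mm in diameter, 10 mm long, with round ends, stand on the bench. The point is the body's centre, 37.5 mm below the rim and 47.5 mm above the pin tips. Seated on the base tray (its corners resting on those below), it is 60 mm above the base tray's centre.
- deep_rib (a point): Middle of the top edge of the deep tray's centre rib, the carrying grip: 12 mm thick, along the tray's x at y = 0, flush with the rim and down to the floor 69 mm below. Two 4 mm cross walls, also flush, stand at x = +-36 mm: the rib is free between them for 68 mm of length, and 52 mm to the walls on each side.
- shallow_c (a point): Shallow tray, loose, grey plastic, plan and pins as the deep tray, body 45 mm tall, 0.18 to 0.33 kg. The point is the body's centre, half-way up: 22.5 mm below the rim and 32.5 mm above the pin tips. Seated on the deep tray, its centre is 60 mm above that of the deep tray.
- shallow_rib (a point): Middle of the top edge of the shallow tray's centre rib, the carrying grip: 12 mm thick, along the tray's x, flush with the rim and down to the floor 39 mm below; cross walls and free space as on the deep tray.
- lid_knob (a point): Rotor lid, loose, black: a disc 120 mm in diameter and 8 mm thick with an upright round knob 26 mm in diameter and 44 mm tall on its middle, 0.16 to 0.30 kg. The point is the centre of the knob, half-way up it: 22 mm above the disc's upper face, 30 mm above its underside; z points up along the knob.
- mat_top (a point): Round cork mat, 160 mm in diameter, 4 mm thick, fixed to the bench and empty. The point is the centre of its upper face.
- bottle_c (a point): Bystander: brown reagent bottle with a yellow cap, 68 mm diameter, 165 mm tall, loose, upright. The point is its centre, half-way up.
- jar_c (a point): Bystander: white jar with a yellow lid, 72 mm diameter, 100 mm tall, loose, upright. The point is its centre, half-way up.
- beaker_c (a point): Bystander: open clear beaker, 72 mm across the rim, 95 mm tall, loose, upright. The point is its centre, half-way up.
- tipbox_c (a point): Bystander: square tip box, blue below and clear above, 85 x 85 x 60 mm, loose, upright. The point is its centre, half-way up.
- dish_c (a point): Bystander: open steel dish, 110 x 80 x 35 mm, without dividers or sockets, loose, upright. The point is its centre, half-way up.
- tub_c (a point): Bystander: white tub with a black lid, 76 mm diameter, 75 mm tall, loose, upright. The point is its centre, half-way up.
- block_c (a point): Bystander: aluminium block, 75 x 55 x 45 mm, loose, upright. The point is its centre, half-way up.
- stand_top (a point): Pipette stand, fixed to the bench: round foot 90 mm in diameter, slim rod, head 75 x 30 mm with two white pipettes hanging from it, 240 mm tall, nowhere wider than the foot; the tallest thing among the trays. The point is the middle of its top.
Mind the look-alikes: they are no part of the job. Leave any pink look-alike of the part that bears lid_knob alone.

How it is judged:
By the outcome, as a careful person would: the job done as asked, in the order asked, and still so for the second after the job is handed in, with the robot touching nothing.
It also fails if it takes over 72 s, if anything falls off the work surface, if the arm or the gripper's body presses on something with over 40 N, if the wrist force passes 120 N, or if a joint passes its speed limit or range.

## Working session

There is one attempt and no reset: what is moved stays moved. The work goes in short steps, Python scripts to look and compute and a tool call to move; the robot and the scene stay as the last step left them, time stands still between calls to the robot, and variables do not carry over. Pictures are saved under pics/ and viewed, about 8 in all and at most 12, crops included, and the job is handed in when it is done.

Besides the shell and the picture viewer there is one more tool, called after "Emit:" in YAML: its name, and indented under it one key for each argument. move_arm: Moves the arm, as the interface text tells. Its arguments: {"type":"object","properties":{"rows":{"type":"array"},"jaw":{"type":"number"},"squeeze":{"type":"number"}},"required":["rows"]}

```bash
mkdir -p pics; python3 - <<'E'
from plant import sensors, viewer
import cv2,numpy as np
s=sensors.get_state();print(s)
for n in("scene","top","wrist"):
    c=viewer.get_calibration(n);print(n,c)
for n in("scene","top"):
    cv2.imwrite(f"pics/{n}0.png",cv2.cvtColor(viewer.camera(n),cv2.COLOR_RGB2BGR))
E
```

```text
{'t': 0.0, 'qpos': array([-1.32961217e+00,  4.80818464e-01,  1.59687966e+00,  2.09782161e-05,
        1.06513608e+00, -4.66442251e-02]), 'joint_velocities': array([-0.00015414, -0.00156109,  0.00138909, -0.00070777,  0.00158352,
        0.0008306 ]), 'effort': array([ 1.04677911e-03, -9.50659847e+01, -4.30193996e+01, -1.38837754e-04,
        1.23316393e-02, -1.87945616e-06]), 'position': array([ 0.18441234, -0.62284356,  0.23067893]), 'eef_rot': array([-4.01333959e-04,  8.01205456e-01, -5.98389031e-01, -4.73681529e-04]), 'wrist_force': array([ 0.63354424, -0.3707025 , -0.46125276]), 'torque': array([1.67841795e-02, 2.25477278e-02, 5.56466698e-06]), 'finger_gap': 1.0005135182574476}
scene {'fovy': 52.29680354034576, 'cx': 280.737467231881, 'cy': 209.76540185616736, 'R': array([[ 0.26410088,  0.96444269, -0.01005083],
       [ 0.74593451, -0.21084892, -0.63176296],
       [-0.61141838,  0.15935189, -0.77509647]]), 't': array([-0.20334986, -0.28399312,  1.65085613])}
top {'fovy': 47.138950002615275, 'cx': 286.6735727398536, 'cy': 208.36571850024566, 'R': array([[-0.01501448, -0.99988358, -0.00271992],
       [-0.99420428,  0.0152187 , -0.10642483],
       [ 0.10645383,  0.00110624, -0.99431703]]), 't': array([0.099971  , 0.55401202, 1.63928083])}
wrist {'fovy': 66.83785637828976, 'cx': 278.7233527285343, 'cy': 207.17167878078257, 'R': array([[ 2.82865236e-01, -9.59159660e-01,  6.43223214e-05],
       [-9.25303360e-01, -2.72863032e-01,  2.63361838e-01],
       [-2.52588500e-01, -7.45554260e-02, -9.64697123e-01]]), 't': array([-0.65023526, -0.03320889,  0.37731096])}
```

View pics/top0.png

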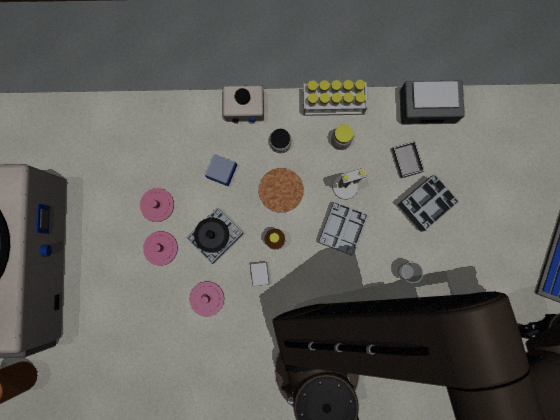

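View pics/scene0.png

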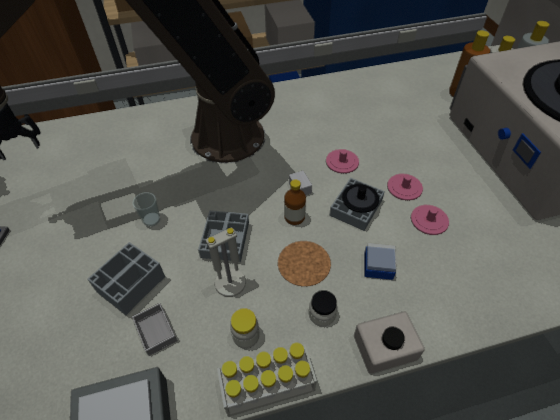

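```bash
cat > h.py <<'E'
import numpy as np,cv2
from plant import sensors,viewer
from scipy.spatial.transform import Rotation as Ro
def cast(c,u,v,z):
    f=210/np.tan(np.radians(c["fovy"])/2); R=c["R"];o=-R.T@c["t"]
    d=R.T@np.array([(u-c["cx"])/f,(v-c["cy"])/f,1.]); return (o+d*(z-o[2])/d[2])
def proj(c,X):
    f=210/np.tan(np.radians(c["fovy"])/2); p=c["R"]@np.array(X)+c["t"]; return f*p[0]/p[2]+c["cx"],f*p[1]/p[2]+c["cy"]
def pose():
    s=sensors.get_state(); q=s["eef_rot"]; return s["position"],Ro.from_quat([q[1],q[2],q[3],q[0]]).as_matrix(),s
def snap(n,name):
    c=viewer.get_calibration(n); im=cv2.cvtColor(viewer.camera(n),cv2.COLOR_RGB2BGR); cv2.imwrite(f"pics/{name}.png",im); return c,im
E
python3 - <<'E'
from h import *
c=viewer.get_calibration("top")
for n,u,v,z in [("knobtop",211,233,.097),("baserim",215,236,.045),("deep",428,203,.085),("shal",343,227,.055),("mat",281,190,.004),("bottle",275,238,.165),("jar",343,134,.1),("beaker",410,270,.095),("tip",221,170,.06),("dish",407,160,.035),("tub",280,140,.075),("blk",260,274,.045),("stand",353,176,.24),("foot",346,188,.0)]:
    print(n,cast(c,u,v,z).round(3))
p,R,s=pose();print(R.round(3)); w=viewer.get_calibration("wrist"); o=-w["R"].T@w["t"]; print("cam in tool",R.T@(o-p)); print("cam axes in tool",(w["R"]@R).round(3))
im=cv2.imread("pics/top0.png")
a=[cv2.resize(im[y-40:y+40,x-50:x+50],None,fx=4,fy=4,interpolation=cv2.INTER_CUBIC) for x,y in((215,235),(428,203),(343,215),(281,190))]
cv2.imwrite("pics/crop.png",np.vstack([np.hstack(a[:2]),np.hstack(a[2:])])[:600,:800])
E
```

```text
knobtop [0.47  0.343 0.097]
baserim [0.463 0.338 0.045]
deep [ 0.56  -0.383  0.085]
shal [ 0.486 -0.099  0.055]
mat [0.624 0.111 0.004]
bottle [0.447 0.13  0.165]
jar [ 0.797 -0.102  0.1  ]
beaker [ 0.339 -0.31   0.095]
tip [0.688 0.315 0.06 ]
dish [ 0.718 -0.331  0.035]
tub [0.786 0.111 0.075]
blk [0.332 0.185 0.045]
stand [ 0.629 -0.112  0.24 ]
foot [ 0.628 -0.12   0.   ]
[[ 0.284 -0.959 -0.   ]
 [-0.959 -0.284  0.001]
 [-0.001 -0.    -1.   ]]
cam in tool [ 0.00052453 -0.06663119 -0.14208829]
cam axes in tool [[ 1.     0.001 -0.001]
 [-0.001  0.965 -0.263]
 [ 0.001  0.263  0.965]]
```

View pics/crop.png

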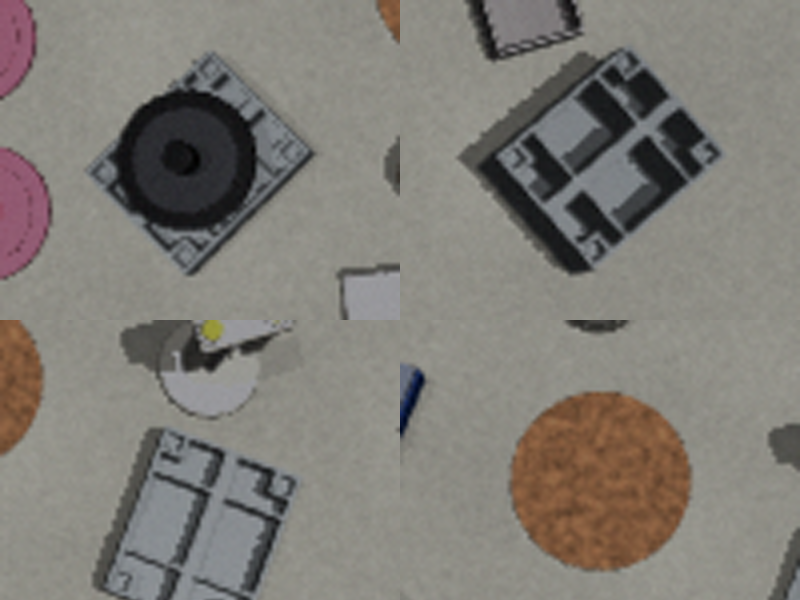

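```bash
cat >> h.py <<'E'
def plan(wps,step=49,astep=8.3,n0=None):
    """wps: list of (x,y,z,yawdeg) TCP; prints rows from current pose"""
    import json
    p,R,s=pose(); rows=[]
    for x,y,z,yaw in wps:
        a=np.radians(yaw); T=np.array([[np.cos(a),np.sin(a),0],[np.sin(a),-np.cos(a),0],[0,0,-1]])
        d=np.array([x,y,z])-p; rv=Ro.from_matrix(R.T@T).as_rotvec()
        n=max(1,int(np.ceil(max(np.linalg.norm(d)*1000/step,np.degrees(np.linalg.norm(rv))/astep))))
        for i in range(n):
            rows.append({"offset":[round(float(k),1) for k in R.T@d*1000/n],"dr":[round(float(k),3) for k in rv/n]})
            R=R@Ro.from_rotvec(rv/n).as_matrix()
        p=np.array([x,y,z])
    print("t",s["t"],"n",len(rows)); print(json.dumps(rows))
def st():
    p,R,s=pose(); print("t",round(s["t"],2),"p",p.round(4),"yaw",np.degrees(np.arctan2(R[1,0],R[0,0])).round(2),"tilt",R[2].round(4),"F",s["wrist_force"].round(2),"gap",round(s["finger_gap"],3),"q6",s["qpos"][5].round(2))
E
python3 -c "
from h import *
plan([(.47,-.27,.33,0),(.48,.30,.33,45),(.47,.343,.25,45)])"
```

```text
t 0.1 n 24
[{"offset": [-25.7, -37.4, -9.9], "dr": [-0.0, 0.0, -0.128]}, {"offset": [-20.7, -40.4, -9.9], "dr": [-0.0, 0.0, -0.128]}, {"offset": [-15.4, -42.7, -9.9], "dr": [-0.0, 0.0, -0.128]}, {"offset": [-9.8, -44.3, -9.9], "dr": [-0.0, 0.0, -0.128]}, {"offset": [-4.1, -45.2, -9.9], "dr": [-0.0, 0.0, -0.128]}, {"offset": [1.8, -45.4, -9.9], "dr": [-0.0, 0.0, -0.128]}, {"offset": [7.5, -44.8, -9.9], "dr": [-0.0, 0.0, -0.128]}, {"offset": [13.2, -43.4, -9.9], "dr": [-0.0, 0.0, -0.128]}, {"offset": [18.7, -41.4, -9.9], "dr": [-0.0, 0.0, -0.128]}, {"offset": [23.8, -38.7, -9.9], "dr": [-0.0, 0.0, -0.128]}, {"offset": [0.8, -47.5, -0.0], "dr": [0.0, -0.0, -0.065]}, {"offset": [3.9, -47.3, -0.0], "dr": [0.0, -0.0, -0.065]}, {"offset": [7.0, -47.0, -0.0], "dr": [0.0, -0.0, -0.065]}, {"offset": [10.1, -46.4, -0.0], "dr": [0.0, -0.0, -0.065]}, {"offset": [13.1, -45.7, -0.0], "dr": [0.0, -0.0, -0.065]}, {"offset": [16.1, -44.7, -0.0], "dr": [0.0, -0.0, -0.065]}, {"offset": [18.9, -43.6, -0.0], "dr": [0.0, -0.0, -0.065]}, {"offset": [21.8, -42.2, -0.0], "dr": [0.0, -0.0, -0.065]}, {"offset": [24.5, -40.7, -0.0], "dr": [0.0, -0.0, -0.065]}, {"offset": [27.1, -39.0, -0.0], "dr": [0.0, -0.0, -0.065]}, {"offset": [29.6, -37.2, -0.0], "dr": [0.0, -0.0, -0.065]}, {"offset": [31.9, -35.2, -0.0], "dr": [0.0, -0.0, -0.065]}, {"offset": [11.7, -18.7, 40.0], "dr": [-0.0, -0.0, -0.0]}, {"offset": [11.7, -18.7, 40.0], "dr": [-0.0, -0.0, -0.0]}]
```

Emit:
move_arm:
  rows:
    - {"offset": [-26, -37, -10], "dr": [0, 0, -0.128]}
    - {"offset": [-21, -40, -10], "dr": [0, 0, -0.128]}
    - {"offset": [-15, -43, -10], "dr": [0, 0, -0.128]}
    - {"offset": [-10, -44, -10], "dr": [0, 0, -0.128]}
    - {"offset": [-4, -45, -10], "dr": [0, 0, -0.128]}
    - {"offset": [2, -45, -10], "dr": [0, 0, -0.128]}
    - {"offset": [7.5, -45, -10], "dr": [0, 0, -0.128]}
    - {"offset": [13, -43, -10], "dr": [0, 0, -0.128]}
    - {"offset": [19, -41, -10], "dr": [0, 0, -0.128]}
    - {"offset": [24, -39, -10], "dr": [0, 0, -0.128]}

```text
t: 1.1
position: [0.468, -0.2557, 0.3305]
eef_rot: [-0.003, 1.0, 0.019, -0.002]
wrist_force: [1.3, -1.5, -0.7]
finger_gap: 0.999
```

```bash
python3 -c "
from h import *
st();plan([(.48,.30,.33,45),(.47,.343,.25,45)])"
```

```text
t 1.1 p [ 0.468  -0.2557  0.3305] yaw 2.14 tilt [-0.0034 -0.0061 -1.    ] F [ 1.29 -1.47 -0.71] gap 0.999 q6 -0.6
t 1.1 n 14
[{"offset": [2.7, -46.2, 0.3], "dr": [-0.001, 0.0, -0.062]}, {"offset": [5.6, -46.0, 0.3], "dr": [-0.001, 0.0, -0.062]}, {"offset": [8.5, -45.5, 0.3], "dr": [-0.001, 0.0, -0.062]}, {"offset": [11.3, -44.9, 0.2], "dr": [-0.001, 0.0, -0.062]}, {"offset": [14.1, -44.1, 0.2], "dr": [-0.001, 0.0, -0.062]}, {"offset": [16.8, -43.2, 0.2], "dr": [-0.001, 0.0, -0.062]}, {"offset": [19.4, -42.0, 0.2], "dr": [-0.001, 0.0, -0.062]}, {"offset": [22.0, -40.8, 0.1], "dr": [-0.001, 0.0, -0.062]}, {"offset": [24.5, -39.3, 0.1], "dr": [-0.001, 0.0, -0.062]}, {"offset": [26.9, -37.7, 0.1], "dr": [-0.001, 0.0, -0.062]}, {"offset": [29.2, -36.0, 0.1], "dr": [-0.001, 0.0, -0.062]}, {"offset": [31.4, -34.1, 0.1], "dr": [-0.001, 0.0, -0.062]}, {"offset": [11.7, -18.7, 40.0], "dr": [-0.0, -0.0, 0.0]}, {"offset": [11.7, -18.7, 40.0], "dr": [-0.0, -0.0, 0.0]}]
```

Emit:
move_arm:
  rows:
    - {"offset": [2.7, -46, 0], "dr": [0, 0, -0.062]}
    - {"offset": [5.6, -46, 0], "dr": [0, 0, -0.062]}
    - {"offset": [8.5, -45.5, 0], "dr": [0, 0, -0.062]}
    - {"offset": [11, -45, 0], "dr": [0, 0, -0.062]}
    - {"offset": [14, -44, 0], "dr": [0, 0, -0.062]}
    - {"offset": [17, -43, 0], "dr": [0, 0, -0.062]}
    - {"offset": [19, -42, 0], "dr": [0, 0, -0.062]}
    - {"offset": [22, -41, 0], "dr": [0, 0, -0.062]}
    - {"offset": [24.5, -39, 0], "dr": [0, 0, -0.062]}
    - {"offset": [29, -40, 20], "dr": [0, 0, -0.062]}
    - {"offset": [31, -39, 30], "dr": [0, 0, -0.062]}
    - {"offset": [26, -32, 30], "dr": [0, 0, -0.062]}

```text
t: 2.3
position: [0.4692, 0.309, 0.2632]
eef_rot: [-0.003, 0.918, 0.397, 0.004]
wrist_force: [1.1, 0.1, 0.1]
finger_gap: 1.001
```

```bash
python3 -c "
from h import *
st();c,im=snap('wrist','w1');print(proj(c,[.47,.343,.097]))"
```

```text
t 2.3 p [0.4692 0.309  0.2632] yaw 46.84 tilt [ 0.0096 -0.0019 -1.    ] F [1.09 0.09 0.15] gap 1.001 q6 -0.29
(np.float64(303.6566011630864), np.float64(166.64543155143798))
```

View pics/w1.png

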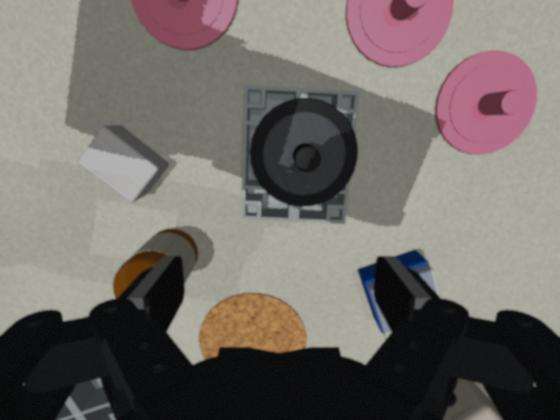

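```bash
python3 - <<'E'
from h import *
im=cv2.imread("pics/w1.png");c=viewer.get_calibration("wrist")
g=cv2.cvtColor(im,cv2.COLOR_BGR2GRAY)
m=(g<62).astype(np.uint8); m[240:]=0
m=cv2.morphologyEx(m,cv2.MORPH_OPEN,np.ones((9,9)))
n,l,S,C=cv2.connectedComponentsWithStats(m)
i=l[175,290];k=cv2.findContours((l==i).astype(np.uint8),0,1)[0][0]
k=cv2.convexHull(k);e=cv2.fitEllipse(k);print(e, cast(c,*e[0],.053))
b=cast(c,308,156,.097);print("knob",b)
P=np.array([cast(c,u,v,.045) for u,v in((255,98),(346,98),(338,213),(254,210))]);print(P.round(4),P.mean(0),[np.linalg.norm(P[i]-P[i-1]).round(4) for i in range(4)])
cv2.imwrite("pics/w1c.png",cv2.resize(im[75:235,230:370],None,fx=3.7,fy=3.7,interpolation=cv2.INTER_CUBIC))
h=cv2.cvtColor(cv2.imread("pics/top0.png"),cv2.COLOR_BGR2HSV);o=cv2.inRange(h,(5,90,80),(18,255,255));o[:150]=0;o[230:]=0;o[:,:250]=0;o[:,320:]=0
k=max(cv2.findContours(o,0,1)[0],key=cv2.contourArea);e=cv2.fitEllipse(k);print("mat",e,cast(viewer.get_calibration("top"),*e[0],.004))
E
```

```text
((303.7804260253906, 151.98660278320312), (107.52391815185547, 110.88599395751953), 27.352975845336914) [0.46111937 0.35611643 0.053     ]
knob [0.46126654 0.35658359 0.097     ]
[[0.3846 0.3559 0.045 ]
 [0.4503 0.4267 0.045 ]
 [0.5417 0.3385 0.045 ]
 [0.4724 0.2695 0.045 ]] [0.46227342 0.34764449 0.045     ] [np.float64(0.1232), np.float64(0.0965), np.float64(0.127), np.float64(0.0978)]
mat ((280.6527099609375, 189.69146728515625), (43.207557678222656, 43.728233337402344), 68.95726013183594) [0.62493648 0.11187769 0.004     ]
```

View pics/w1c.png

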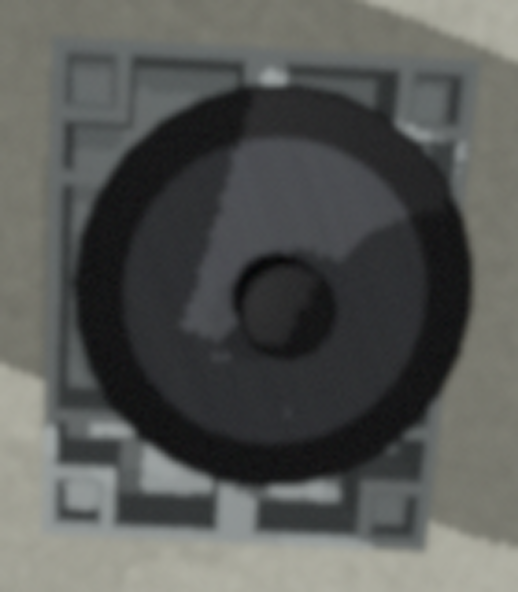

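```bash
python3 - <<'E'
from h import *
st();c,im=snap('wrist','w2')
g=cv2.cvtColor(im,cv2.COLOR_BGR2GRAY)
m=(g<62).astype(np.uint8); m[240:]=0
m=cv2.morphologyEx(m,cv2.MORPH_OPEN,np.ones((9,9)))
n,l,S,C=cv2.connectedComponentsWithStats(m)
a=cv2.imread("pics/w1.png");d=cv2.phaseCorrelate(np.float32(cv2.cvtColor(a,cv2.COLOR_BGR2GRAY)[75:235,230:370]),np.float32(g[75:235,230:370]))[0];print("shift",d)
d=np.array(d)
i=l[170,290];k=cv2.findContours((l==i).astype(np.uint8),0,1)[0][0]
k=cv2.convexHull(k);e=cv2.fitEllipse(k);print(e, cast(c,*e[0],.053))
print("knob",cast(c,*(d+(307,158.2)),.097))
P=np.array([cast(c,*(d+[u/3.7+230,v/3.7+75]),.045) for u,v in((94,79),(434,98),(390,513),(82,493))]);print(P.round(4),P.mean(0),[np.linalg.norm(P[i]-P[i-1]).round(4) for i in range(4)])
x=P[2]+P[3]-P[0]-P[1];print("xaxis",np.degrees(np.arctan2(x[1],x[0])))
st()
E
```

```text
t 2.35 p [0.467  0.3128 0.2584] yaw 47.15 tilt [ 0.0058 -0.0051 -1.    ] F [-4.43  3.31 -5.46] gap 0.999 q6 -0.29
shift (0.05319552055725296, 4.975511455770814)Traceback (most recent call last):
  File "<stdin>", line 10, in <module>
cv2.error: OpenCV(4.12.0) /io/opencv/modules/imgproc/src/shapedescr.cpp:361: error: (-201:Incorrect size of input array) There should be at least 5 points to fit the ellipse in function 'fitEllipseNoDirect'
```

Emit:
move_arm:
  rows:
    - {"offset": [22, -25, 0], "dr": [0, 0, 0.03]}
    - {"offset": [0, 0, 0], "dr": [0, 0, 0]}

```text
t: 2.6
position: [0.4627, 0.3441, 0.2587]
eef_rot: [-0.003, 0.923, 0.385, -0.001]
wrist_force: [0.7, 0.0, -0.2]
finger_gap: 1.002
```

```bash
python3 - <<'E'
from h import *
st();snap('wrist','w2');st();c,im=snap('wrist','w2');st()
g=cv2.cvtColor(im,cv2.COLOR_BGR2GRAY)
m=(g<62).astype(np.uint8); m[280:]=0
m=cv2.morphologyEx(m,cv2.MORPH_OPEN,np.ones((9,9)))
for k in cv2.findContours(m,0,1)[0]:
    if cv2.contourArea(k)>4000: 
        k=cv2.convexHull(k);e=cv2.fitEllipse(k);print(e, cast(c,*e[0],.053))
u,v=map(int,proj(c,[.464,.348,.045])); x0,y0=u-75,v-80; print(x0,y0)
cv2.imwrite("pics/w2c.png",cv2.resize(im[y0:y0+160,x0:x0+150],None,fx=3.7,fy=3.7,interpolation=cv2.INTER_CUBIC))
E
```

```text
t 2.6 p [0.4627 0.3441 0.2587] yaw 45.26 tilt [ 7.0e-04 -5.1e-03 -1.0e+00] F [ 0.69  0.05 -0.21] gap 1.002 q6 -0.21
t 2.65 p [0.4627 0.3423 0.2587] yaw 45.32 tilt [-4.0e-04 -4.5e-03 -1.0e+00] F [0.03 0.27 0.2 ] gap 0.999 q6 -0.21
t 2.7 p [0.4629 0.3414 0.259 ] yaw 45.3 tilt [-2.0e-04 -4.3e-03 -1.0e+00] F [ 0.06 -0.85 -0.1 ] gap 1.001 q6 -0.21
((286.65936279296875, 177.60235595703125), (105.93152618408203, 110.24732971191406), 85.0110855102539) [0.46452604 0.3520677  0.053     ]
208 98
```

View pics/w2c.png

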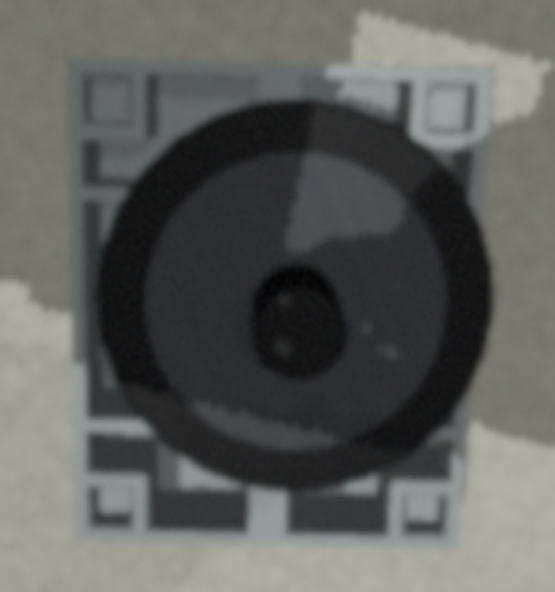

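```bash
python3 - <<'E'
from h import *
st();c=viewer.get_calibration("wrist")
f=lambda u,v,z:cast(c,u/3.7+208,v/3.7+98,z)
print("disc",f(295,295,.053),"knob",f(299,330,.097))
P=np.array([f(u,v,.045) for u,v in((110,100),(447,107),(424,508),(114,500))]);print(P.round(4),P.mean(0),[np.linalg.norm(P[i]-P[i-1]).round(4) for i in range(4)])
x=P[2]+P[3]-P[0]-P[1];print("xaxis",np.degrees(np.arctan2(x[1],x[0])))
y=P[1]+P[2]-P[0]-P[3];print("yaxis",np.degrees(np.arctan2(y[1],y[0])))
E
```

```text
t 2.7 p [0.4629 0.3414 0.259 ] yaw 45.3 tilt [-2.0e-04 -4.3e-03 -1.0e+00] F [ 0.06 -0.85 -0.1 ] gap 1.001 q6 -0.21
disc [0.46573451 0.35189962 0.053     ] knob [0.4669063  0.35061927 0.097     ]
[[0.3874 0.3529 0.045 ]
 [0.4584 0.4217 0.045 ]
 [0.5454 0.3322 0.045 ]
 [0.4735 0.2635 0.045 ]] [0.46617978 0.34259232 0.045     ] [np.float64(0.1241), np.float64(0.0988), np.float64(0.1248), np.float64(0.0995)]
xaxis -45.94683346587434
yaxis 43.89113073410488
```

```bash
python3 -c "
from h import *
plan([(.466,.351,.15,44),(.466,.351,.062,44)])"
```

```text
t 2.7 n 5
[{"offset": [3.0, -1.4, 36.3], "dr": [-0.001, 0.0, 0.008]}, {"offset": [3.0, -1.4, 36.3], "dr": [-0.001, 0.0, 0.008]}, {"offset": [3.0, -1.5, 36.3], "dr": [-0.001, 0.0, 0.008]}, {"offset": [0.0, -0.0, 44.0], "dr": [-0.0, 0.0, -0.0]}, {"offset": [-0.0, -0.0, 44.0], "dr": [-0.0, 0.0, -0.0]}]
```

Emit:
move_arm:
  rows:
    - {"offset": [3, -1.5, 36], "dr": [0, 0, 0.008]}
    - {"offset": [3, -1.5, 36], "dr": [0, 0, 0.008]}
    - {"offset": [3, -1.5, 36], "dr": [0, 0, 0.008]}
    - {"offset": [0, 0, 44], "dr": [0, 0, 0]}
    - {"offset": [0, 0, 25], "dr": [0, 0, 0]}
    - {"offset": [0, 0, 13], "dr": [0, 0, 0]}
    - {"offset": [0, 0, 0], "dr": [0, 0, 0]}

```text
t: 3.4
position: [0.4707, 0.3457, 0.0677]
eef_rot: [-0.002, 0.929, 0.371, 0.003]
wrist_force: [0.6, -0.3, 0.1]
finger_gap: 1.001
```

```bash
python3 -c "
from h import *
st()"
```

```text
t 3.4 p [0.4707 0.3457 0.0677] yaw 43.57 tilt [ 0.0066 -0.0016 -1.    ] F [ 0.57 -0.33  0.1 ] gap 1.001 q6 -0.18
```

Emit:
move_arm:
  rows:
    - {"offset": [0, -7, 5], "dr": [0, -0.006, 0]}
    - {"offset": [0, 0, 0], "dr": [0, 0, 0]}

```text
t: 3.6
position: [0.4669, 0.351, 0.0645]
eef_rot: [-0.001, 0.929, 0.371, 0.001]
wrist_force: [-0.2, 0.3, -0.2]
finger_gap: 0.999
```

Emit:
move_arm:
  rows:
    - {"offset": [0, 0, 0], "dr": [0, 0, 0]}
    - {"offset": [0, 0, 0], "dr": [0, 0, 0]}
    - {"offset": [0, 0, 0], "dr": [0, 0, 0]}
    - {"offset": [0, 0, 0], "dr": [0, 0, 0]}
    - {"offset": [0, 0, 0], "dr": [0, 0, 0]}
  jaw: 1
  squeeze: 60

```text
t: 4.1
position: [0.4685, 0.3525, 0.0684]
eef_rot: [-0.001, 0.929, 0.371, 0.004]
wrist_force: [-1.1, -0.8, -0.6]
finger_gap: 0.282
```

```bash
python3 -c "
from h import *
st()
plan([(.466,.351,.16,44),(.625,.112,.16,44)])"
```

```text
t 4.1 p [0.4685 0.3525 0.0684] yaw 43.55 tilt [ 7.7e-03 -1.0e-04 -1.0e+00] F [-1.15 -0.83 -0.59] gap 0.282 q6 -0.17
t 4.1 n 8
[{"offset": [-1.1, -0.3, -45.8], "dr": [-0.0, -0.004, -0.004]}, {"offset": [-1.2, -0.3, -45.8], "dr": [-0.0, -0.004, -0.004]}, {"offset": [-8.6, 47.1, 0.0], "dr": [0.0, 0.0, 0.0]}, {"offset": [-8.6, 47.1, 0.0], "dr": [0.0, 0.0, 0.0]}, {"offset": [-8.6, 47.1, 0.0], "dr": [0.0, 0.0, 0.0]}, {"offset": [-8.6, 47.1, 0.0], "dr": [0.0, 0.0, 0.0]}, {"offset": [-8.6, 47.1, 0.0], "dr": [0.0, 0.0, 0.0]}, {"offset": [-8.6, 47.1, 0.0], "dr": [0.0, 0.0, 0.0]}]
```

Emit:
move_arm:
  rows:
    - {"offset": [0, 0, -40], "dr": [0, -0.004, 0]}
    - {"offset": [0, 0, -45], "dr": [0, -0.003, 0]}
    - {"offset": [-8.5, 47, 0], "dr": [0, 0, 0]}
    - {"offset": [-8.5, 47, 0], "dr": [0, 0, 0]}
    - {"offset": [-8.5, 47, 0], "dr": [0, 0, 0]}
    - {"offset": [-8.5, 47, 0], "dr": [0, 0, 0]}
    - {"offset": [-8.5, 47, 0], "dr": [0, 0, 0]}
    - {"offset": [-7, 35, 0], "dr": [0, 0, 0]}
    - {"offset": [0, 0, 0], "dr": [0, 0, 0]}

```text
t: 5.0
position: [0.6237, 0.1147, 0.1571]
eef_rot: [0.001, 0.928, 0.373, 0.001]
wrist_force: [-0.2, 0.8, -1.5]
finger_gap: 0.288
```

```bash
python3 -c "
from h import *
st()
plan([(.625,.112,.029,44)],step=30)"
```

```text
t 5.0 p [0.6237 0.1147 0.1571] yaw 43.85 tilt [ 0.0012  0.0019 -1.    ] F [-0.16  0.82 -1.52] gap 0.288 q6 -0.63
t 5.0 n 5
[{"offset": [-0.2, 0.5, 25.6], "dr": [0.0, -0.0, -0.001]}, {"offset": [-0.2, 0.5, 25.6], "dr": [0.0, -0.0, -0.001]}, {"offset": [-0.2, 0.5, 25.6], "dr": [0.0, -0.0, -0.001]}, {"offset": [-0.2, 0.5, 25.6], "dr": [0.0, -0.0, -0.001]}, {"offset": [-0.2, 0.6, 25.6], "dr": [0.0, -0.0, -0.001]}]
```

Emit:
move_arm:
  rows:
    - {"offset": [0, 0, 35], "dr": [0, 0, 0]}
    - {"offset": [0, 0.5, 35], "dr": [0, 0, 0]}
    - {"offset": [0, 0.5, 30], "dr": [0, 0, 0]}
    - {"offset": [0, 0, 18], "dr": [0, 0, 0]}
    - {"offset": [0, 0, 0], "dr": [0, 0, 0]}

```text
t: 5.5
position: [0.6253, 0.1133, 0.0358]
eef_rot: [0.001, 0.928, 0.372, 0.002]
wrist_force: [-0.8, -0.7, -2.0]
finger_gap: 0.283
```

```bash
python3 -c "
from h import *
st()"
```

```text
t 5.5 p [0.6253 0.1133 0.0358] yaw 43.67 tilt [ 0.0029  0.0026 -1.    ] F [-0.81 -0.66 -1.96] gap 0.283 q6 -0.63
```

Emit:
move_arm:
  rows:
    - {"offset": [0, 0, 5], "dr": [0, 0, 0]}
    - {"offset": [0, 0, 2], "dr": [0, 0, 0]}
    - {"offset": [0, 0, 2], "dr": [0, 0, 0]}

```text
t: 5.8
position: [0.6259, 0.1142, 0.0284]
eef_rot: [0.001, 0.928, 0.372, 0.003]
wrist_force: [0.2, -0.3, -1.5]
finger_gap: 0.287
```

```bash
python3 -c "
from h import *
st()"
```

```text
t 5.8 p [0.6259 0.1142 0.0284] yaw 43.71 tilt [ 0.0043  0.0035 -1.    ] F [ 0.24 -0.27 -1.53] gap 0.287 q6 -0.63
```

Lower in small steps until the force shows contact.

Emit:
move_arm:
  rows:
    - {"offset": [0, 0, 2], "dr": [0, -0.003, 0]}
    - {"offset": [0, 0, 2], "dr": [0, 0, 0]}

```text
t: 6.0
position: [0.6263, 0.1143, 0.0271]
eef_rot: [0.002, 0.928, 0.372, 0.002]
wrist_force: [-15.9, -3.0, 45.7]
finger_gap: 0.283
```

Emit:
move_arm:
  rows:
    - {"offset": [0, 0, 1.5], "dr": [0, 0, 0]}
    - {"offset": [0, 0, 1.5], "dr": [0, 0, 0]}

```text
t: 6.2
position: [0.6263, 0.1143, 0.0273]
eef_rot: [0.002, 0.928, 0.372, 0.002]
wrist_force: [-6.9, -1.0, 13.8]
finger_gap: 0.281
```

Emit:
move_arm:
  rows:
    - {"offset": [0, 0, 0], "dr": [0, 0, 0]}
    - {"offset": [0, 0, 0], "dr": [0, 0, 0]}
    - {"offset": [0, 0, 0], "dr": [0, 0, 0]}
    - {"offset": [0, 0, 0], "dr": [0, 0, 0]}
    - {"offset": [0, 0, -30], "dr": [0, 0, 0]}
    - {"offset": [0, 0, -45], "dr": [0, 0, 0]}
    - {"offset": [0, 0, -50], "dr": [0, 0, 0]}
    - {"offset": [0, 0, -50], "dr": [0, 0, 0]}
    - {"offset": [0, 0, -50], "dr": [0, 0, 0]}
    - {"offset": [0, 0, -50], "dr": [0, 0, 0]}
  jaw: 0

```text
t: 7.2
position: [0.6219, 0.1145, 0.3027]
eef_rot: [0.001, 0.928, 0.372, -0.003]
wrist_force: [0.6, -0.1, -1.0]
finger_gap: 0.999
```

```bash
python3 -c "
from h import *
st()
plan([(.50,.05,.33,44),(.47,-.15,.33,44),(.54,-.355,.30,45)])"
```

```text
t 7.2 p [0.6219 0.1145 0.3027] yaw 43.72 tilt [-5.8e-03 -6.0e-04 -1.0e+00] F [ 0.59 -0.05 -1.04] gap 0.999 q6 -0.63
t 7.2 n 13
[{"offset": [-44.3, -12.5, -8.8], "dr": [-0.0, 0.002, -0.002]}, {"offset": [-44.2, -12.6, -8.9], "dr": [-0.0, 0.002, -0.002]}, {"offset": [-44.2, -12.7, -9.0], "dr": [-0.0, 0.002, -0.002]}, {"offset": [-32.1, 24.6, 0.0], "dr": [0.0, 0.0, -0.0]}, {"offset": [-32.1, 24.6, 0.0], "dr": [0.0, 0.0, -0.0]}, {"offset": [-32.1, 24.6, 0.0], "dr": [0.0, 0.0, -0.0]}, {"offset": [-32.1, 24.6, 0.0], "dr": [0.0, 0.0, -0.0]}, {"offset": [-32.1, 24.6, 0.0], "dr": [0.0, 0.0, -0.0]}, {"offset": [-18.4, 39.2, 6.0], "dr": [-0.0, 0.0, -0.003]}, {"offset": [-18.5, 39.2, 6.0], "dr": [-0.0, 0.0, -0.003]}, {"offset": [-18.7, 39.1, 6.0], "dr": [-0.0, 0.0, -0.003]}, {"offset": [-18.8, 39.0, 6.0], "dr": [-0.0, 0.0, -0.003]}, {"offset": [-19.0, 39.0, 6.0], "dr": [-0.0, 0.0, -0.003]}]
```

Emit:
move_arm:
  rows:
    - {"offset": [-44, -12.5, -9], "dr": [0, 0.003, 0]}
    - {"offset": [-44, -12.5, -9], "dr": [0, 0.002, 0]}
    - {"offset": [-44, -12.5, -9], "dr": [0, 0.002, 0]}
    - {"offset": [-32, 24.5, 0], "dr": [0, 0, 0]}
    - {"offset": [-32, 24.5, 0], "dr": [0, 0, 0]}
    - {"offset": [-32, 24.5, 0], "dr": [0, 0, 0]}
    - {"offset": [-32, 24.5, 0], "dr": [0, 0, 0]}
    - {"offset": [-32, 24.5, 0], "dr": [0, 0, 0]}
    - {"offset": [-18.5, 39, 6], "dr": [0, 0, 0]}
    - {"offset": [-18.5, 39, 6], "dr": [0, 0, 0]}
    - {"offset": [-18.5, 39, 6], "dr": [0, 0, 0]}
    - {"offset": [-18.5, 39, 6], "dr": [0, 0, 0]}

```text
t: 8.4
position: [0.5239, -0.3228, 0.3175]
eef_rot: [0.004, 0.927, 0.375, 0.011]
wrist_force: [0.9, 0.1, 1.3]
finger_gap: 1.0
```

```bash
python3 -c "
from h import *
st()
plan([(.56,-.383,.29,45)])"
```

```text
t 8.4 p [ 0.5239 -0.3228  0.3175] yaw 44.07 tilt [ 0.0183  0.0158 -0.9997] F [0.93 0.12 1.31] gap 1.0 q6 -1.39
t 8.4 n 2
[{"offset": [-8.2, 34.0, 14.2], "dr": [0.008, -0.009, -0.008]}, {"offset": [-8.3, 34.0, 14.0], "dr": [0.008, -0.009, -0.008]}]
```

Emit:
move_arm:
  rows:
    - {"offset": [-6.5, 34, 14], "dr": [0.008, -0.009, -0.008]}
    - {"offset": [-6.5, 27, 10], "dr": [0.006, -0.006, 0]}
    - {"offset": [0, 0, 0], "dr": [0, 0, 0]}
    - {"offset": [0, 0, 0], "dr": [0, 0, 0]}

```text
t: 8.8
position: [0.5585, -0.3837, 0.2906]
eef_rot: [-0.0, 0.926, 0.377, 0.001]
wrist_force: [-0.1, 0.1, 0.2]
finger_gap: 1.002
```

```bash
python3 -c "
from h import *
c,im=snap('wrist','w3');st();u,v=map(int,proj(c,[.56,-.383,.085]));x0,y0=u-100,v-100;print(x0,y0)
cv2.imwrite('pics/w3c.png',cv2.resize(im[y0:y0+200,x0:x0+200],None,fx=3,fy=3,interpolation=cv2.INTER_CUBIC))
"
```

```text
t 8.85 p [ 0.5584 -0.3835  0.2906] yaw 44.26 tilt [ 1.8e-03  7.0e-04 -1.0e+00] F [-0.3   0.02 -0.03] gap 1.0 q6 -1.42
180 82
```

View pics/w3c.png

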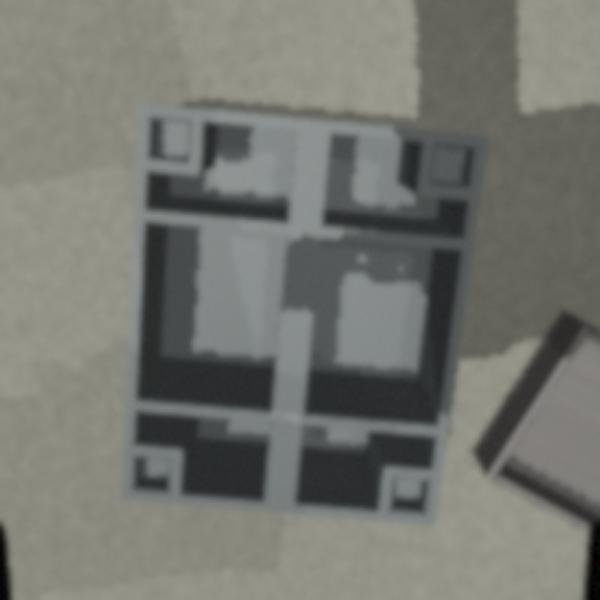

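```bash
cat >> h.py <<'E'
def tray(c,pts,s,x0,y0,z,corn=None):
    P=np.array([cast(c,u/s+x0,v/s+y0,z) for u,v in pts]); x=P[2]+P[3]-P[0]-P[1]; y=P[1]+P[2]-P[0]-P[3]
    print("centre",P.mean(0).round(4),"yaw of y:",np.degrees(np.arctan2(x[1],x[0]))+90,np.degrees(np.arctan2(y[1],y[0])),[np.linalg.norm(P[i]-P[i-1]).round(4) for i in range(4)])
E
python3 -c "
from h import *
c=viewer.get_calibration('wrist')
tray(c,[(174,139),(449,164),(409,491),(157,471)],3,180,82,.085)
tray(c,[(142,105),(484,137),(434,520),(125,495)],3,180,82,.085)
print(cast(c,280+0,82,.085), cast(c,310/3+180,125/3+82,.085),cast(c,280/3+180,505/3+82,.085))
"
```

```text
centre [ 0.565  -0.3901  0.085 ] yaw of y: 39.363682871802524 39.23954305391426 [np.float64(0.1256), np.float64(0.098), np.float64(0.1253), np.float64(0.0985)]
centre [ 0.565  -0.3906  0.085 ] yaw of y: 39.33164386240093 39.1206457851522 [np.float64(0.1473), np.float64(0.1209), np.float64(0.1469), np.float64(0.1217)]
[ 0.48708983 -0.30856645  0.085     ] [ 0.51838069 -0.33562327  0.085     ] [ 0.61085166 -0.44678033  0.085     ]
```

```bash
python3 -c "
from h import *
plan([(.565,-.390,.12,39.3)])
"
```

```text
t 8.85 n 4
[{"offset": [-0.0, 2.3, 42.7], "dr": [0.0, -0.0, 0.022]}, {"offset": [0.0, 2.3, 42.7], "dr": [0.0, -0.0, 0.022]}, {"offset": [0.1, 2.3, 42.7], "dr": [0.0, -0.0, 0.022]}, {"offset": [0.2, 2.3, 42.7], "dr": [0.0, -0.0, 0.022]}]
```

Emit:
move_arm:
  rows:
    - {"offset": [0, 2.3, 43], "dr": [0, 0, 0.022]}
    - {"offset": [0, 2.3, 43], "dr": [0, 0, 0.022]}
    - {"offset": [0, 2.3, 43], "dr": [0, 0, 0.022]}
    - {"offset": [0, 2.3, 40], "dr": [0, 0, 0.022]}
    - {"offset": [0, 0, 0], "dr": [0, 0, 0]}
  jaw: 0.45

```text
t: 9.35
position: [0.5664, -0.3877, 0.1231]
eef_rot: [0.003, 0.942, 0.335, 0.004]
wrist_force: [-0.1, 0.7, -0.2]
finger_gap: 0.546
```

```bash
python3 -c "
from h import *
st();plan([(.565,-.390,.1,39.3)])
"
```

```text
t 9.35 p [ 0.5664 -0.3877  0.1231] yaw 39.19 tilt [ 0.0045  0.0088 -1.    ] F [-0.14  0.69 -0.2 ] gap 0.546 q6 -1.33
t 9.35 n 1
[{"offset": [-2.6, 0.7, 23.1], "dr": [0.009, -0.005, -0.002]}]
```

Emit:
move_arm:
  rows:
    - {"offset": [-2.6, 0.7, 12], "dr": [0.009, -0.005, 0]}
    - {"offset": [0, 0, 22], "dr": [0, 0, 0]}
    - {"offset": [0, 0, 22], "dr": [0, 0, 0]}
    - {"offset": [0, 0, 18], "dr": [0, 0, 0]}
    - {"offset": [0, 0, 6], "dr": [0, 0, 0]}
    - {"offset": [0, 0, 0], "dr": [0, 0, 0]}

```text
t: 9.95
position: [0.5699, -0.3924, 0.0528]
eef_rot: [0.005, 0.941, 0.338, 0.003]
wrist_force: [-0.2, 0.3, 0.1]
finger_gap: 0.548
```

```bash
python3 -c "
from h import *
st();plan([(.565,-.390,.040,39.3)])
"
```

```text
t 9.95 p [ 0.5699 -0.3924  0.0528] yaw 39.51 tilt [ 0.0017  0.0115 -0.9999] F [-0.18  0.27  0.06] gap 0.548 q6 -1.33
t 9.95 n 1
[{"offset": [-2.2, -5.1, 12.8], "dr": [0.011, -0.002, 0.004]}]
```

Emit:
move_arm:
  rows:
    - {"offset": [-2.2, -5, 8], "dr": [0.009, -0.002, 0.004]}
    - {"offset": [0, -1.5, 5], "dr": [0.003, 0, 0]}
    - {"offset": [0, 0, 0], "dr": [0, 0, 0]}

```text
t: 10.25
position: [0.5653, -0.3897, 0.0427]
eef_rot: [0.001, 0.942, 0.336, 0.001]
wrist_force: [-0.6, 0.0, 0.6]
finger_gap: 0.552
```

```bash
python3 -c "
from h import *
st();plan([(.565,-.390,.040,39.3)])
"
```

```text
t 10.25 p [ 0.5653 -0.3897  0.0427] yaw 39.29 tilt [ 5.0e-04  2.8e-03 -1.0e+00] F [-0.56  0.01  0.56] gap 0.552 q6 -1.33
t 10.25 n 1
[{"offset": [-0.4, 0.0, 2.7], "dr": [0.003, -0.001, -0.0]}]
```

Emit:
move_arm:
  rows:
    - {"offset": [0, 0, 1], "dr": [0.003, 0, 0]}
    - {"offset": [0, 0, 0], "dr": [0, 0, 0]}
    - {"offset": [0, 0, 0], "dr": [0, 0, 0]}
    - {"offset": [0, 0, 0], "dr": [0, 0, 0]}
    - {"offset": [0, 0, 0], "dr": [0, 0, 0]}
  jaw: 1
  squeeze: 100

```text
t: 10.75
position: [0.5658, -0.3899, 0.0427]
eef_rot: [0.0, 0.942, 0.336, 0.001]
wrist_force: [-0.2, 0.7, -0.8]
finger_gap: 0.129
```

```bash
python3 -c "
from h import *
st()
"
```

```text
t 10.75 p [ 0.5658 -0.3899  0.0427] yaw 39.3 tilt [ 1.e-03  6.e-04 -1.e+00] F [-0.25  0.65 -0.78] gap 0.129 q6 -1.33
```

Emit:
move_arm:
  rows:
    - {"offset": [0, 0, -20], "dr": [0, 0, 0]}
    - {"offset": [0, 0, -35], "dr": [0, 0, 0]}
    - {"offset": [0, 0, -48], "dr": [0, 0, 0]}
    - {"offset": [0, 0, -48], "dr": [0, 0, 0]}
    - {"offset": [0, 0, -48], "dr": [0, 0, 0]}
    - {"offset": [0, 0, -48], "dr": [0, 0, 0]}
    - {"offset": [0, 0, -30], "dr": [0, 0, 0]}

```text
t: 11.45
position: [0.5618, -0.3876, 0.321]
eef_rot: [-0.007, 0.942, 0.336, -0.004]
wrist_force: [0.9, 0.1, -3.3]
finger_gap: 0.13
```

```bash
python3 -c "
from h import *
st()
plan([(.475,-.15,.315,42),(.475,.15,.315,44),(.466,.3426,.30,44)],step=48)
"
```

```text
t 11.45 p [ 0.5618 -0.3876  0.321 ] yaw 39.29 tilt [-0.0034 -0.0153 -0.9999] F [ 0.86  0.13 -3.32] gap 0.13 q6 -1.33
t 11.45 n 18
[{"offset": [13.9, -39.8, 1.6], "dr": [-0.003, 0.001, -0.008]}, {"offset": [14.2, -39.7, 1.5], "dr": [-0.003, 0.001, -0.008]}, {"offset": [14.5, -39.6, 1.4], "dr": [-0.003, 0.001, -0.008]}, {"offset": [14.8, -39.5, 1.3], "dr": [-0.003, 0.001, -0.008]}, {"offset": [15.1, -39.4, 1.2], "dr": [-0.003, 0.001, -0.008]}, {"offset": [15.4, -39.2, 1.1], "dr": [-0.003, 0.001, -0.008]}, {"offset": [28.7, -31.8, -0.0], "dr": [-0.0, 0.0, -0.005]}, {"offset": [28.8, -31.7, -0.0], "dr": [-0.0, 0.0, -0.005]}, {"offset": [29.0, -31.6, -0.0], "dr": [-0.0, 0.0, -0.005]}, {"offset": [29.2, -31.4, -0.0], "dr": [-0.0, 0.0, -0.005]}, {"offset": [29.3, -31.3, -0.0], "dr": [-0.0, 0.0, -0.005]}, {"offset": [29.5, -31.1, -0.0], "dr": [-0.0, 0.0, -0.005]}, {"offset": [29.6, -31.0, -0.0], "dr": [-0.0, 0.0, -0.005]}, {"offset": [25.5, -29.0, 3.0], "dr": [0.0, -0.0, 0.0]}, {"offset": [25.5, -29.0, 3.0], "dr": [0.0, -0.0, 0.0]}, {"offset": [25.5, -29.0, 3.0], "dr": [0.0, -0.0, 0.0]}, {"offset": [25.5, -29.0, 3.0], "dr": [0.0, -0.0, 0.0]}, {"offset": [25.5, -29.0, 3.0], "dr": [0.0, -0.0, 0.0]}]
```

Emit:
move_arm:
  rows:
    - {"offset": [14, -40, 1], "dr": [-0.006, 0.001, -0.008]}
    - {"offset": [14, -40, 1], "dr": [-0.006, 0.001, -0.008]}
    - {"offset": [14.5, -40, 1], "dr": [-0.003, 0.001, -0.008]}
    - {"offset": [15, -39.5, 1], "dr": [0, 0, -0.008]}
    - {"offset": [15, -39.5, 1], "dr": [0, 0, -0.008]}
    - {"offset": [15.5, -39, 1], "dr": [0, 0, -0.008]}
    - {"offset": [29, -32, 0], "dr": [0, 0, -0.005]}
    - {"offset": [29, -32, 0], "dr": [0, 0, -0.005]}
    - {"offset": [29, -31.5, 0], "dr": [0, 0, -0.005]}
    - {"offset": [29, -31.5, 0], "dr": [0, 0, -0.005]}
    - {"offset": [29, -31, 0], "dr": [0, 0, -0.005]}

```text
t: 12.55
position: [0.4686, 0.0742, 0.3164]
eef_rot: [0.005, 0.93, 0.368, 0.002]
wrist_force: [1.4, 0.0, -3.8]
finger_gap: 0.126
```

```bash
python3 -c "
from h import *
st()
plan([(.475,.25,.30,44),(.466,.3426,.22,44)],step=48)
"
```

```text
t 12.55 p [0.4686 0.0742 0.3164] yaw 43.13 tilt [-3.0e-04  9.7e-03 -1.0e+00] F [ 1.36  0.02 -3.81] gap 0.126 q6 -0.65
t 12.55 n 7
[{"offset": [31.2, -31.0, 3.8], "dr": [0.002, 0.0, -0.004]}, {"offset": [31.3, -30.9, 3.9], "dr": [0.002, 0.0, -0.004]}, {"offset": [31.5, -30.8, 3.9], "dr": [0.002, 0.0, -0.004]}, {"offset": [31.6, -30.6, 4.0], "dr": [0.002, 0.0, -0.004]}, {"offset": [19.3, -24.3, 26.7], "dr": [-0.0, -0.0, 0.0]}, {"offset": [19.3, -24.3, 26.7], "dr": [-0.0, -0.0, 0.0]}, {"offset": [19.3, -24.3, 26.7], "dr": [-0.0, -0.0, 0.0]}]
```

Emit:
move_arm:
  rows:
    - {"offset": [31, -31, 2], "dr": [0.002, 0, -0.004]}
    - {"offset": [31, -31, 2], "dr": [0.002, 0, -0.004]}
    - {"offset": [31, -31, 2], "dr": [0.002, 0, -0.004]}
    - {"offset": [31, -31, 2], "dr": [0.002, 0, -0.004]}
    - {"offset": [19, -24, 25], "dr": [0, 0, 0]}
    - {"offset": [19, -24, 30], "dr": [0, 0, 0]}
    - {"offset": [15, -18, 30], "dr": [0, 0, 0]}
    - {"offset": [0, 0, 0], "dr": [0, 0, 0]}

```text
t: 13.35
position: [0.4617, 0.3494, 0.2185]
eef_rot: [0.001, 0.926, 0.378, 0.001]
wrist_force: [-0.7, -1.0, -2.8]
finger_gap: 0.131
```

```bash
python3 -c "
from h import *
st()
plan([(.466,.3428,.14,44)],step=48)
"
```

```text
t 13.35 p [0.4617 0.3494 0.2185] yaw 44.37 tilt [ 0.0013  0.0022 -1.    ] F [-0.68 -1.02 -2.82] gap 0.131 q6 -0.18
t 13.35 n 2
[{"offset": [-0.8, 3.8, 39.3], "dr": [0.001, -0.001, 0.003]}, {"offset": [-0.8, 3.8, 39.3], "dr": [0.001, -0.001, 0.003]}]
```

Emit:
move_arm:
  rows:
    - {"offset": [-0.8, 3, 39], "dr": [0, 0, 0.004]}
    - {"offset": [-0.8, 2.5, 39], "dr": [0, 0, 0.002]}
    - {"offset": [0, 0, 20], "dr": [0, 0, 0]}
    - {"offset": [0, 0, 0], "dr": [0, 0, 0]}
    - {"offset": [0, 0, 0], "dr": [0, 0, 0]}

```text
t: 13.85
position: [0.465, 0.3441, 0.1187]
eef_rot: [0.001, 0.927, 0.376, 0.001]
wrist_force: [1.0, 0.5, -3.9]
finger_gap: 0.126
```

```bash
python3 -c "
from h import *
st()
plan([(.4665,.3423,.096,44)],step=48)
"
```

```text
t 13.85 p [0.465  0.3441 0.1187] yaw 44.13 tilt [ 0.0015  0.0029 -1.    ] F [ 1.01  0.51 -3.88] gap 0.126 q6 -0.18
t 13.85 n 1
[{"offset": [-0.2, 2.2, 22.7], "dr": [0.003, -0.002, 0.002]}]
```

Emit:
move_arm:
  rows:
    - {"offset": [0, 1, 14], "dr": [0.003, -0.002, 0.002]}
    - {"offset": [0, 0, 6], "dr": [0, 0, 0]}
    - {"offset": [0, 0, 0], "dr": [0, 0, 0]}

```text
t: 14.15
position: [0.4677, 0.3441, 0.1005]
eef_rot: [-0.001, 0.927, 0.375, 0.002]
wrist_force: [-0.1, 0.0, -3.0]
finger_gap: 0.127
```

```bash
python3 -c "
from h import *
st()
plan([(.4665,.3423,.092,44)],step=48)
c,im=snap('scene','s1');u,v=map(int,proj(c,[.466,.343,.08]));print(u,v)
cv2.imwrite('pics/s1c.png',cv2.resize(im[v-55:v+45,u-60:u+60],None,fx=6,fy=6,interpolation=cv2.INTER_CUBIC))
"
```

```text
t 14.15 p [0.4677 0.3441 0.1005] yaw 43.99 tilt [ 4.2e-03  6.0e-04 -1.0e+00] F [-0.13  0.02 -3.01] gap 0.127 q6 -0.19
t 14.15 n 1
[{"offset": [-2.1, 0.4, 8.5], "dr": [0.001, -0.004, -0.0]}]
359 191
```

View pics/s1c.png

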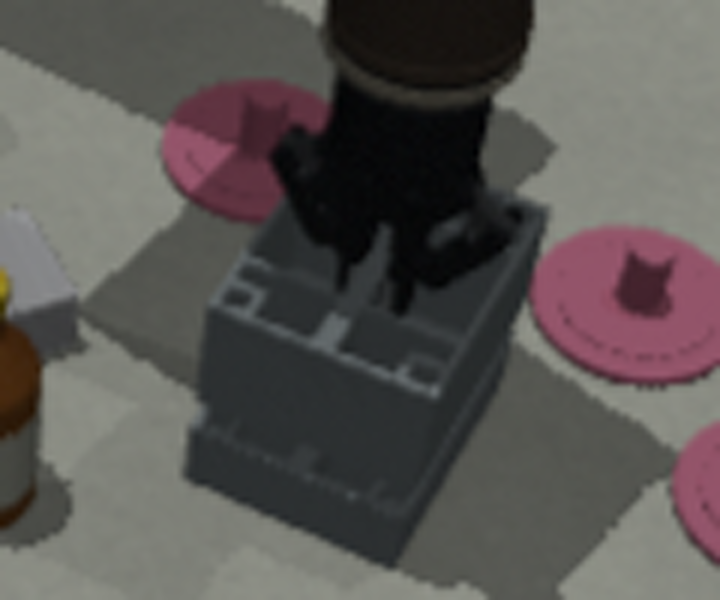

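Emit:
move_arm:
  rows:
    - {"offset": [-2, 0.2, 3], "dr": [0, -0.003, 0]}
    - {"offset": [0, 0, 3], "dr": [0, 0, 0]}
    - {"offset": [0, 0, 0], "dr": [0, 0, 0]}

```text
t: 14.5
position: [0.467, 0.3428, 0.0954]
eef_rot: [-0.0, 0.927, 0.375, 0.001]
wrist_force: [0.8, 0.9, -4.8]
finger_gap: 0.125
```

```bash
python3 -c "
from h import *
st()
plan([(.4665,.3423,.088,44)],step=48)
"
```

```text
t 14.5 p [0.467  0.3428 0.0954] yaw 43.99 tilt [ 2.7e-03  9.0e-04 -1.0e+00] F [ 0.75  0.91 -4.79] gap 0.125 q6 -0.19
t 14.5 n 1
[{"offset": [-0.7, 0.1, 7.4], "dr": [0.001, -0.003, -0.0]}]
```

Emit:
move_arm:
  rows:
    - {"offset": [-0.7, 0, 4], "dr": [0, -0.003, 0]}
    - {"offset": [0, 0, 3], "dr": [0, 0, 0]}
    - {"offset": [0, 0, 3], "dr": [0, 0, 0]}

```text
t: 14.8
position: [0.4667, 0.3426, 0.0852]
eef_rot: [0.0, 0.927, 0.375, 0.0]
wrist_force: [-0.3, 0.3, -4.0]
finger_gap: 0.131
```

```bash
python3 -c "
from h import *
st()
"
```

```text
t 14.8 p [0.4667 0.3426 0.0852] yaw 44.0 tilt [ 4.0e-04  1.1e-03 -1.0e+00] F [-0.3   0.26 -3.95] gap 0.131 q6 -0.19
```

Emit:
move_arm:
  rows:
    - {"offset": [0, 0, 3], "dr": [0, 0, 0]}
    - {"offset": [0, 0, 2.5], "dr": [0, 0, 0]}

```text
t: 15.0
position: [0.4666, 0.3425, 0.0789]
eef_rot: [0.0, 0.927, 0.375, 0.0]
wrist_force: [0.1, -0.7, -3.4]
finger_gap: 0.126
```

Emit:
move_arm:
  rows:
    - {"offset": [0, 0, 2], "dr": [0, 0, 0]}
    - {"offset": [0, 0, 1.5], "dr": [0, 0, 0]}

```text
t: 15.2
position: [0.4666, 0.3425, 0.0777]
eef_rot: [0.0, 0.927, 0.375, 0.0]
wrist_force: [-12.4, -8.0, 45.3]
finger_gap: 0.124
```

Emit:
move_arm:
  rows:
    - {"offset": [0, 0, 0], "dr": [0, 0, 0]}
    - {"offset": [0, 0, 0], "dr": [0, 0, 0]}
    - {"offset": [0, 0, 0], "dr": [0, 0, 0]}
    - {"offset": [0, 0, -10], "dr": [0, 0, 0]}
    - {"offset": [0, 0, -20], "dr": [0, 0, 0]}
    - {"offset": [0, 0, -30], "dr": [0, 0, 0]}
    - {"offset": [0, 0, -45], "dr": [0, 0, 0]}
    - {"offset": [0, 0, -48], "dr": [0, 0, 0]}
    - {"offset": [0, 0, -48], "dr": [0, 0, 0]}
    - {"offset": [0, 0, -30], "dr": [0, 0, 0]}
    - {"offset": [0, 0, 0], "dr": [0, 0, 0]}
    - {"offset": [0, 0, 0], "dr": [0, 0, 0]}
  jaw: 0.45

```text
t: 16.4
position: [0.4659, 0.3423, 0.3234]
eef_rot: [0.0, 0.927, 0.375, 0.002]
wrist_force: [0.4, -0.5, -0.8]
finger_gap: 0.554
```

```bash
python3 -c "
from h import *
st();c,im=snap('wrist','w4');u,v=map(int,proj(c,[.466,.3425,.12]));x0,y0=u-100,v-100;print(x0,y0)
cv2.imwrite('pics/w4c.png',cv2.resize(im[y0:y0+200,x0:x0+200],None,fx=3,fy=3,interpolation=cv2.INTER_CUBIC))
plan([(.475,.12,.32,55),(.475,-.06,.30,69)])
"
```

```text
t 16.4 p [0.4659 0.3423 0.3234] yaw 44.01 tilt [ 0.0033  0.0017 -1.    ] F [ 0.35 -0.53 -0.79] gap 0.554 q6 -0.19
178 81
t 16.45 n 9
[{"offset": [-29.6, 33.2, 0.6], "dr": [0.0, -0.001, -0.038]}, {"offset": [-30.9, 32.1, 0.6], "dr": [0.0, -0.001, -0.038]}, {"offset": [-32.1, 30.9, 0.6], "dr": [0.0, -0.001, -0.038]}, {"offset": [-33.2, 29.6, 0.6], "dr": [0.0, -0.001, -0.038]}, {"offset": [-34.3, 28.3, 0.6], "dr": [0.0, -0.001, -0.038]}, {"offset": [-36.9, 25.8, 5.0], "dr": [0.0, 0.0, -0.061]}, {"offset": [-38.4, 23.5, 5.0], "dr": [0.0, 0.0, -0.061]}, {"offset": [-39.7, 21.1, 5.0], "dr": [0.0, 0.0, -0.061]}, {"offset": [-40.9, 18.7, 5.0], "dr": [0.0, 0.0, -0.061]}]
```

View pics/w4c.png

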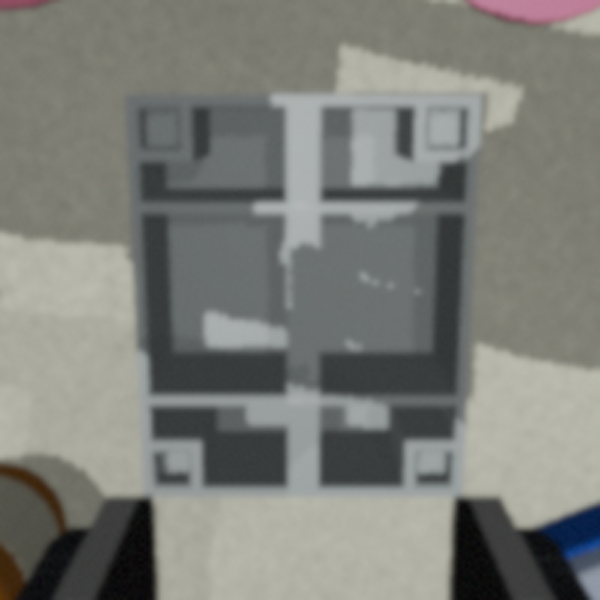

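```bash
python3 -c "
from h import *
st();c=viewer.get_calibration('wrist')
tray(c,[(162,130),(447,129),(432,466),(176,466)],3,178,81,.12)
tray(c,[(128,95),(483,95),(461,493),(145,493)],3,178,81,.12)
"
```

```text
t 16.45 p [0.466  0.3424 0.3233] yaw 44.0 tilt [ 0.0034  0.0017 -1.    ] F [0.07 0.14 0.29] gap 0.551 q6 -0.19
centre [0.4675 0.3423 0.12  ] yaw of y: 43.89981232827667 44.01887222111488 [np.float64(0.1251), np.float64(0.0997), np.float64(0.1255), np.float64(0.0985)]
centre [0.4673 0.3424 0.12  ] yaw of y: 43.625403114801635 43.92098887531802 [np.float64(0.148), np.float64(0.1231), np.float64(0.1481), np.float64(0.1226)]
```

Emit:
move_arm:
  rows:
    - {"offset": [-29.5, 33, 0], "dr": [0, -0.001, -0.038]}
    - {"offset": [-31, 32, 0], "dr": [0, 0, -0.038]}
    - {"offset": [-32, 31, 0], "dr": [0, 0, -0.038]}
    - {"offset": [-33, 29.5, 0], "dr": [0, 0, -0.038]}
    - {"offset": [-34, 28, 0], "dr": [0, 0, -0.038]}
    - {"offset": [-37, 26, 5], "dr": [0, 0, -0.061]}
    - {"offset": [-38.5, 23.5, 5], "dr": [0, 0, -0.061]}
    - {"offset": [-40, 21, 5], "dr": [0, 0, -0.061]}
    - {"offset": [-41, 19, 5], "dr": [0, 0, -0.061]}

```text
t: 17.35
position: [0.4714, -0.0694, 0.2924]
eef_rot: [-0.003, 0.818, 0.576, -0.005]
wrist_force: [1.1, 0.8, -0.3]
finger_gap: 0.551
```

```bash
python3 -c "
from h import *
st()
plan([(.485,-.099,.26,69)])
"
```

```text
t 17.35 p [ 0.4714 -0.0694  0.2924] yaw 70.28 tilt [-0.0052 -0.0116 -0.9999] F [ 1.05  0.81 -0.26] gap 0.551 q6 -1.43
t 17.35 n 1
[{"offset": [-23.1, 23.2, 32.2], "dr": [-0.012, 0.005, 0.022]}]
```

Emit:
move_arm:
  rows:
    - {"offset": [-23, 23, 20], "dr": [-0.012, 0.005, 0.022]}
    - {"offset": [0, 0, 10], "dr": [0, 0, 0]}
    - {"offset": [0, 0, 0], "dr": [0, 0, 0]}
    - {"offset": [0, 0, 0], "dr": [0, 0, 0]}

```text
t: 17.75
position: [0.4819, -0.1044, 0.2568]
eef_rot: [-0.002, 0.825, 0.565, -0.003]
wrist_force: [-0.6, 0.4, 0.6]
finger_gap: 0.551
```

```bash
python3 -c "
from h import *
st();c,im=snap('wrist','w5');st();u,v=map(int,proj(c,[.485,-.099,.055]));x0,y0=u-100,v-100;print(x0,y0)
cv2.imwrite('pics/w5c.png',cv2.resize(im[y0:y0+200,x0:x0+200],None,fx=3,fy=3,interpolation=cv2.INTER_CUBIC))
"
```

```text
t 17.75 p [ 0.4819 -0.1044  0.2568] yaw 68.77 tilt [-0.0017 -0.0072 -1.    ] F [-0.55  0.35  0.56] gap 0.551 q6 -1.47
t 17.8 p [ 0.4819 -0.1041  0.257 ] yaw 68.8 tilt [-0.0017 -0.0071 -1.    ] F [-0.59  0.88 -0.  ] gap 0.551 q6 -1.47
185 84
```

View pics/w5c.png

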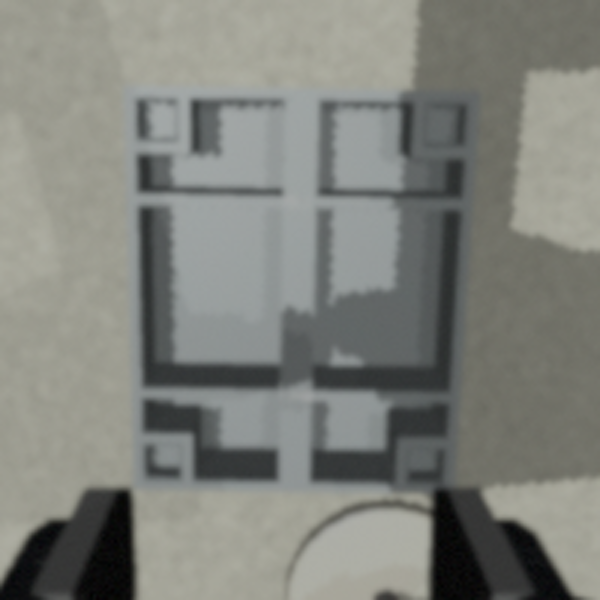

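```bash
python3 -c "
from h import *
st();c=viewer.get_calibration('wrist')
tray(c,[(158,121),(440,124),(423,459),(167,458)],3,185,84,.055)
tray(c,[(124,91),(475,95),(450,488),(136,486)],3,185,84,.055)
plan([(.485,-.099,.1,68.5)])
"
```

```text
t 17.8 p [ 0.4819 -0.1041  0.257 ] yaw 68.8 tilt [-0.0017 -0.0071 -1.    ] F [-0.59  0.88 -0.  ] gap 0.551 q6 -1.47
centre [ 0.4829 -0.0997  0.055 ] yaw of y: 68.30711386484873 68.360657468752 [np.float64(0.1249), np.float64(0.0985), np.float64(0.1242), np.float64(0.098)]
centre [ 0.4837 -0.1003  0.055 ] yaw of y: 68.03569984906639 68.2662845521284 [np.float64(0.1464), np.float64(0.1217), np.float64(0.1458), np.float64(0.1212)]
t 17.8 n 4
[{"offset": [1.5, 0.5, 39.2], "dr": [-0.002, 0.0, 0.001]}, {"offset": [1.5, 0.5, 39.2], "dr": [-0.002, 0.0, 0.001]}, {"offset": [1.5, 0.4, 39.2], "dr": [-0.002, 0.0, 0.001]}, {"offset": [1.5, 0.3, 39.2], "dr": [-0.002, 0.0, 0.001]}]
```

Emit:
move_arm:
  rows:
    - {"offset": [1, 0.3, 39], "dr": [-0.004, 0, 0.005]}
    - {"offset": [1, 0.2, 39], "dr": [-0.003, 0, 0.004]}
    - {"offset": [1, 0, 39], "dr": [0, 0, 0]}
    - {"offset": [1, 0, 30], "dr": [0, 0, 0]}
    - {"offset": [0, 0, 0], "dr": [0, 0, 0]}

```text
t: 18.3
position: [0.487, -0.0961, 0.1099]
eef_rot: [0.004, 0.826, 0.564, 0.002]
wrist_force: [-0.3, 0.6, 0.7]
finger_gap: 0.55
```

```bash
python3 -c "
from h import *
st()
plan([(.4833,-.100,.06,68.2)])
"
```

```text
t 18.3 p [ 0.487  -0.0961  0.1099] yaw 68.7 tilt [-4.0e-04  8.3e-03 -1.0e+00] F [-0.3   0.65  0.72] gap 0.55 q6 -1.45
t 18.3 n 2
[{"offset": [-2.5, -1.2, 25.0], "dr": [0.004, 0.0, 0.004]}, {"offset": [-2.5, -1.1, 25.0], "dr": [0.004, 0.0, 0.004]}]
```

Emit:
move_arm:
  rows:
    - {"offset": [-3, -1.5, 22], "dr": [0.004, 0, 0.004]}
    - {"offset": [-3, -2, 22], "dr": [0.004, 0, 0.004]}
    - {"offset": [0, -1, 18], "dr": [0, 0, 0]}
    - {"offset": [0, 0, 8], "dr": [0, 0, 0]}
    - {"offset": [0, 0, 0], "dr": [0, 0, 0]}

```text
t: 18.8
position: [0.4858, -0.0978, 0.0451]
eef_rot: [0.003, 0.826, 0.563, 0.002]
wrist_force: [0.5, 0.8, 0.2]
finger_gap: 0.549
```

```bash
python3 -c "
from h import *
st()
plan([(.4833,-.100,.025,68.2)])
"
```

```text
t 18.8 p [ 0.4858 -0.0978  0.0451] yaw 68.57 tilt [ 7.0e-04  7.2e-03 -1.0e+00] F [0.46 0.83 0.18] gap 0.549 q6 -1.46
t 18.8 n 1
[{"offset": [-3.0, -1.7, 20.1], "dr": [0.007, -0.001, 0.006]}]
```

Emit:
move_arm:
  rows:
    - {"offset": [-3, -2, 10], "dr": [0.007, 0, 0.006]}
    - {"offset": [-1, -1, 7], "dr": [0.003, 0, 0]}
    - {"offset": [0, 0, 4], "dr": [0, 0, 0]}
    - {"offset": [0, 0, 0], "dr": [0, 0, 0]}

```text
t: 19.2
position: [0.4837, -0.1008, 0.0258]
eef_rot: [0.0, 0.828, 0.561, 0.001]
wrist_force: [-0.8, 0.0, -0.2]
finger_gap: 0.555
```

```bash
python3 -c "
from h import *
st()
plan([(.4833,-.100,.025,68.2)])
"
```

```text
t 19.2 p [ 0.4837 -0.1008  0.0258] yaw 68.25 tilt [ 1.2e-03  9.0e-04 -1.0e+00] F [-0.84  0.01 -0.2 ] gap 0.555 q6 -1.46
t 19.2 n 1
[{"offset": [0.6, -0.7, 0.8], "dr": [0.001, -0.001, 0.001]}]
```

Emit:
move_arm:
  rows:
    - {"offset": [0.6, -0.6, 0], "dr": [0, 0, 0]}
    - {"offset": [0, 0, 0], "dr": [0, 0, 0]}
    - {"offset": [0, 0, 0], "dr": [0, 0, 0]}
    - {"offset": [0, 0, 0], "dr": [0, 0, 0]}
    - {"offset": [0, 0, 0], "dr": [0, 0, 0]}
  jaw: 1
  squeeze: 100

```text
t: 19.7
position: [0.4836, -0.1, 0.0263]
eef_rot: [0.0, 0.828, 0.561, 0.001]
wrist_force: [0.3, -0.2, -2.3]
finger_gap: 0.121
```

```bash
python3 -c "
from h import *
st()
"
```

```text
t 19.7 p [ 0.4836 -0.1     0.0263] yaw 68.25 tilt [ 0.0013  0.0014 -1.    ] F [ 0.31 -0.19 -2.28] gap 0.121 q6 -1.46
```

Emit:
move_arm:
  rows:
    - {"offset": [0, 0, -20], "dr": [0, 0, 0]}
    - {"offset": [0, 0, -35], "dr": [0, 0, 0]}
    - {"offset": [0, 0, -48], "dr": [0, 0, 0]}
    - {"offset": [0, 0, -48], "dr": [0, 0, 0]}
    - {"offset": [0, 0, -48], "dr": [0, 0, 0]}
    - {"offset": [0, 0, -48], "dr": [0, 0, 0]}
    - {"offset": [0, 0, -20], "dr": [0, 0, 0]}

```text
t: 20.4
position: [0.4799, -0.0994, 0.3]
eef_rot: [-0.003, 0.828, 0.561, -0.002]
wrist_force: [0.3, 0.2, -2.9]
finger_gap: 0.123
```

```bash
python3 -c "
from h import *
st()
plan([(.475,.12,.29,55),(.475,.25,.29,44),(.465,.3445,.25,43.9)],step=48)
"
```

```text
t 20.4 p [ 0.4799 -0.0994  0.3   ] yaw 68.23 tilt [ 2.e-04 -8.e-03 -1.e+00] F [ 0.28  0.2  -2.88] gap 0.123 q6 -1.46
t 20.4 n 11
[{"offset": [40.4, -17.2, 2.1], "dr": [-0.002, 0.0, 0.046]}, {"offset": [39.6, -19.0, 2.1], "dr": [-0.002, 0.0, 0.046]}, {"offset": [38.6, -20.8, 2.1], "dr": [-0.002, 0.0, 0.046]}, {"offset": [37.6, -22.6, 2.1], "dr": [-0.002, 0.0, 0.046]}, {"offset": [36.6, -24.3, 2.0], "dr": [-0.002, 0.0, 0.046]}, {"offset": [35.5, -24.9, -0.0], "dr": [0.0, 0.0, 0.064]}, {"offset": [33.8, -27.1, -0.0], "dr": [0.0, 0.0, 0.064]}, {"offset": [32.0, -29.2, -0.0], "dr": [0.0, 0.0, 0.064]}, {"offset": [19.5, -25.0, 13.3], "dr": [-0.0, 0.0, 0.001]}, {"offset": [19.5, -25.0, 13.3], "dr": [-0.0, 0.0, 0.001]}, {"offset": [19.5, -25.0, 13.3], "dr": [-0.0, 0.0, 0.001]}]
```

Emit:
move_arm:
  rows:
    - {"offset": [40, -17, 1], "dr": [-0.005, 0, 0.046]}
    - {"offset": [39.5, -19, 1], "dr": [-0.004, 0, 0.046]}
    - {"offset": [38.5, -21, 1], "dr": [0, 0, 0.046]}
    - {"offset": [37.5, -22.5, 1], "dr": [0, 0, 0.046]}
    - {"offset": [36.5, -24, 1], "dr": [0, 0, 0.046]}
    - {"offset": [35.5, -25, 0], "dr": [0, 0, 0.064]}
    - {"offset": [34, -27, 0], "dr": [0, 0, 0.064]}
    - {"offset": [32, -29, 0], "dr": [0, 0, 0.064]}
    - {"offset": [19.5, -24, 10], "dr": [0, 0, 0]}
    - {"offset": [19.5, -22, 15], "dr": [0, 0, 0]}
    - {"offset": [14, -14, 15], "dr": [0, 0, 0]}
    - {"offset": [0, 0, 0], "dr": [0, 0, 0]}

```text
t: 21.6
position: [0.4749, 0.3443, 0.2564]
eef_rot: [0.003, 0.931, 0.365, 0.004]
wrist_force: [0.7, -0.4, -1.4]
finger_gap: 0.12
```

```bash
python3 -c "
from h import *
st()
plan([(.4674,.3424,.2,43.9)],step=48)
"
```

```text
t 21.6 p [0.4749 0.3443 0.2564] yaw 42.77 tilt [ 0.0052  0.0087 -0.9999] F [ 0.67 -0.43 -1.43] gap 0.12 q6 -0.16
t 21.6 n 2
[{"offset": [-3.5, -2.1, 28.2], "dr": [0.004, -0.003, -0.01]}, {"offset": [-3.4, -2.0, 28.2], "dr": [0.004, -0.003, -0.01]}]
```

Emit:
move_arm:
  rows:
    - {"offset": [-3.5, -3, 27], "dr": [0.004, -0.003, -0.01]}
    - {"offset": [-3.5, -3, 27], "dr": [0.004, -0.003, -0.01]}
    - {"offset": [0, -1, 15], "dr": [0.002, 0, 0]}
    - {"offset": [0, 0, 0], "dr": [0, 0, 0]}
    - {"offset": [0, 0, 0], "dr": [0, 0, 0]}

```text
t: 22.1
position: [0.4647, 0.3431, 0.1861]
eef_rot: [-0.0, 0.927, 0.375, -0.001]
wrist_force: [-0.4, -0.6, -0.8]
finger_gap: 0.125
```

```bash
python3 -c "
from h import *
st()
plan([(.467,.3425,.155,43.9)],step=48)
"
```

```text
t 22.1 p [0.4647 0.3431 0.1861] yaw 44.02 tilt [-0.0022 -0.0011 -1.    ] F [-0.38 -0.64 -0.79] gap 0.125 q6 -0.19
t 22.1 n 1
[{"offset": [1.3, 2.1, 31.1], "dr": [-0.001, 0.002, 0.002]}]
```

Emit:
move_arm:
  rows:
    - {"offset": [1.3, 1.2, 18], "dr": [-0.001, 0.002, 0.001]}
    - {"offset": [0, 0, 8], "dr": [0, 0, 0]}
    - {"offset": [0, 0, 0], "dr": [0, 0, 0]}
    - {"offset": [0, 0, 0], "dr": [0, 0, 0]}

```text
t: 22.5
position: [0.4686, 0.3433, 0.1637]
eef_rot: [-0.0, 0.928, 0.374, 0.002]
wrist_force: [0.4, 0.6, -1.8]
finger_gap: 0.12
```

```bash
python3 -c "
from h import *
st()
plan([(.467,.3425,.155,43.9)],step=48)
"
```

```text
t 22.5 p [0.4686 0.3433 0.1637] yaw 43.9 tilt [ 0.0046  0.0011 -1.    ] F [ 0.37  0.62 -1.81] gap 0.12 q6 -0.19
t 22.5 n 1
[{"offset": [-1.7, -0.6, 8.7], "dr": [0.001, -0.005, -0.0]}]
```

Emit:
move_arm:
  rows:
    - {"offset": [-1.7, -0.8, 4], "dr": [0.001, -0.004, 0]}
    - {"offset": [0, 0, 4], "dr": [0, 0, 0]}
    - {"offset": [0, 0, 2], "dr": [0, 0, 0]}
    - {"offset": [0, 0, 0], "dr": [0, 0, 0]}

```text
t: 22.9
position: [0.4674, 0.3432, 0.1548]
eef_rot: [-0.0, 0.928, 0.374, 0.001]
wrist_force: [0.4, -0.3, -2.6]
finger_gap: 0.124
```

```bash
python3 -c "
from h import *
st()
plan([(.467,.3425,.145,43.9)],step=48)
"
```

```text
t 22.9 p [0.4674 0.3432 0.1548] yaw 43.9 tilt [ 2.8e-03  4.0e-04 -1.0e+00] F [ 0.42 -0.34 -2.64] gap 0.124 q6 -0.19
t 22.9 n 1
[{"offset": [-0.8, 0.2, 9.8], "dr": [0.0, -0.003, 0.0]}]
```

Emit:
move_arm:
  rows:
    - {"offset": [-0.8, 0, 4], "dr": [0, -0.003, 0]}
    - {"offset": [-0.3, 0, 4], "dr": [0, 0, 0]}
    - {"offset": [0, 0, 3], "dr": [0, 0, 0]}

```text
t: 23.2
position: [0.4668, 0.3425, 0.1434]
eef_rot: [0.0, 0.927, 0.374, 0.0]
wrist_force: [-0.1, -0.5, -2.9]
finger_gap: 0.119
```

Emit:
move_arm:
  rows:
    - {"offset": [0, 0, 3], "dr": [0, 0, 0]}
    - {"offset": [0, 0, 2], "dr": [0, 0, 0]}

```text
t: 23.4
position: [0.4666, 0.3424, 0.1375]
eef_rot: [0.0, 0.927, 0.374, -0.0]
wrist_force: [0.4, 0.6, -2.5]
finger_gap: 0.114
```

Emit:
move_arm:
  rows:
    - {"offset": [0, 0, 1.5], "dr": [0, 0, 0]}
    - {"offset": [0, 0, 1], "dr": [0, 0, 0]}

```text
t: 23.6
position: [0.4666, 0.3424, 0.1363]
eef_rot: [0.0, 0.927, 0.374, -0.0]
wrist_force: [-8.9, -5.8, 32.3]
finger_gap: 0.12
```

Seated at exactly the expected height. Release, rise, and check.

Emit:
move_arm:
  rows:
    - {"offset": [0, 0, 0], "dr": [0, 0, 0]}
    - {"offset": [0, 0, 0], "dr": [0, 0, 0]}
    - {"offset": [0, 0, 0], "dr": [0, 0, 0]}
    - {"offset": [0, 0, -10], "dr": [0, 0, 0]}
    - {"offset": [0, 0, -20], "dr": [0, 0, 0]}
    - {"offset": [0, 0, -30], "dr": [0, 0, 0]}
    - {"offset": [0, 0, -45], "dr": [0, 0, 0]}
    - {"offset": [0, 0, -48], "dr": [0, 0, 0]}
    - {"offset": [-20, 25, -30], "dr": [0, 0, 0]}
    - {"offset": [-32, 32, 0], "dr": [0, 0, 0]}
    - {"offset": [-32, 32, 0], "dr": [0, 0, 0]}
    - {"offset": [-32, 32, 0], "dr": [0, 0, 0]}
  jaw: 0.45

```text
t: 24.8
position: [0.4675, 0.1748, 0.3329]
eef_rot: [0.0, 0.926, 0.377, 0.003]
wrist_force: [1.9, 0.1, -0.8]
finger_gap: 0.549
```

Emit:
move_arm:
  rows:
    - {"offset": [-32, 32, 0], "dr": [0, 0, 0]}
    - {"offset": [-32, 32, 0], "dr": [0, 0, 0]}
    - {"offset": [-32, 32, 0], "dr": [0, 0, 0]}
    - {"offset": [-32, 32, 0], "dr": [0, 0, 0]}
    - {"offset": [-32, 32, 0], "dr": [0, 0, 0]}
    - {"offset": [0, 0, 0], "dr": [0, 0, 0]}
    - {"offset": [0, 0, 0], "dr": [0, 0, 0]}

```text
t: 25.5
position: [0.4625, -0.0656, 0.3385]
eef_rot: [0.002, 0.927, 0.375, 0.006]
wrist_force: [0.5, 0.9, 0.7]
finger_gap: 0.551
```

```bash
python3 -c "
from h import *
st();c,im=snap('scene','s2');ct,it=snap('top','t2')
a=cv2.resize(im[120:320,230:450],(440,400),interpolation=cv2.INTER_CUBIC);b=cv2.resize(it[120:300,170:370],(360,324),interpolation=cv2.INTER_CUBIC)
o=np.zeros((400,800,3),np.uint8);o[:,:440]=a;o[:324,440:]=b;cv2.imwrite('pics/f.png',o)
"
```

```text
t 25.5 p [ 0.4625 -0.0656  0.3385] yaw 44.01 tilt [ 0.0097  0.0092 -0.9999] F [0.46 0.89 0.75] gap 0.551 q6 -0.98
```

View pics/f.png

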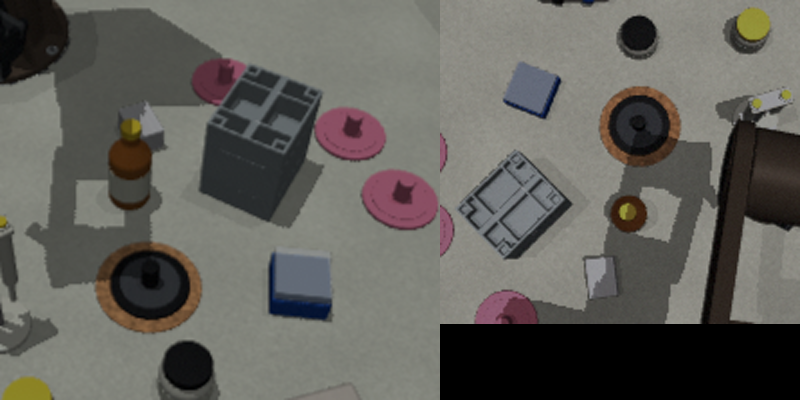

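The final view shows the lid knob-up and centred on the mat with cork visible all round, the three trays stacked flush, and the bystanders in view upright where they were.

```bash
python3 -c "
from plant import robot
print(robot.close_job())"
```

```text
the job is handed in; nothing more can be done
None
```

The job is done and handed in at about 25.6 s on the robot's clock. I put the black lid knob-up on the cork mat, then stacked the deep tray and the shallow tray on the base tray, each gripped by its rib.

**Stack:** Each tray reached the fully seated height I had worked out: tool point at 77.7 mm for the deep tray and 136.3 mm for the shallow one. The pins went into the sockets without any sideways force, and a firm upward force appeared only at the bottom.

**Lid:** The last scene and top pictures show it near the middle of the mat, with cork visible all round.

**Bystanders and arm:** The bystanders in the last cropped pictures stood upright where they had been. The beaker and the dish were outside those crops, so I did not check them again at the end. The arm was clear of everything when I handed in.

**Disagreements:**
- Socket spacings in the wrist pictures came out about 2% short of the stated size, probably a lens effect. I viewed the base and both trays the same way, so the error should largely cancel.
- My first base and lid measurement was off because the arm was still settling, so I repeated it.
- Setting the lid and the deep tray down briefly read about 45 N upward at the wrist, through the held part. That is well under the 120 N limit.

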